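# Pin a coiled bamboo ring with a hammer-head hold-down

### The arm

A 6-joint arm with a two-finger parallel gripper is mounted at the origin on the work surface. World frame = base frame: x ahead of the robot, y to its left, z up, the work surface at z = 0. Lengths are in m, angles in rad, forces in N, time in s.
With the tool pointing down it reaches from about 0.3 to 0.875 m from the base axis. Payload 6.4 kg.
Tool frame: the origin (TCP) lies at the very end of the fingers, on their centre line; the grasp point (between the pads) lies 19 mm behind it; z points along the fingers, y is the line along which they close (so a half turn about z gives the same grasp; the last joint's range is limited). The gripper opens to 88 mm and grips with 3 to 60 N. Pads are 18 mm wide; open, the fingers measure 123 mm over their backs; the gripper's body (75 mm by 187 mm) begins 45 mm behind the grasp point.
Start: joints at [1.133, 0.181, 1.607, -0, 1.354, -0.206], TCP at [0.132, 0.56, 0.211] pointing down, gripper open.
Joint ranges: [-2.99, 2.99], [-0.89, 2.07], [0.3, 2.58], [-1.14, 4.28], [0, 2.63], [-3.12, 3.12]. Speed limits (rad/s): [2.57, 2.57, 3.01, 3.14, 3.14, 3.14].

### API

Orientations are given as a 3x3 rotation matrix whose columns are the frame's x, y, z axes.
In Python, from workcell import arm gives the robot as it stands.
- The arm moves only by the tool move_arm, never from a script. Its argument "motion" is a list of rows, each a list of 3 entries, a list of its own where there are three numbers: the shift along the tool's x, y, z in m, then the turn, a rotation vector about the tool's x, y, z in rad, then the closure in counts, from 0 (fully open) to 255 (shut). A call has 1 to 8 rows; each row is the pose to reach, as a shift and turn from the pose commanded when the call began, along the tool's axes at that moment; what a row does not reach only later rows make up. A row lasts 1/8 s, in which the tool goes at most 62.5 mm and 10.7 degrees, less where a joint would pass 70% of its speed; a pose out of reach is approached as far as the arm can. A call with a gripper value outside its range is refused whole. The fingers move at their own pace and stop on an object; the grip force is fixed at half the most. Time passes only in rows, so rows that repeat a pose let the fingers close. It gives the time, the measured TCP pose, the force, the opening and the grip force at its end, in the units of the state.
- arm.read_state(): the state, without advancing time (a new reading comes with each control period).
- arm.read_camera(name): name is "scene" or "top"; returns (picture, depth): 400x640x3 uint8, red, green, blue; 400x640 float32, m along the optical axis (not along the pixel's ray), 0 where there is no reading.
- arm.camera_model(name): a dict with "K" (3x3 intrinsics, pixels), "distortion" ([k1, k2, p1, p2, k3] as OpenCV has them; the pictures are not rectified), "extrinsics" (4x4, takes a point from world to camera coordinates). Camera axes: x right, y down, z forward; pixel columns grow to the right and rows downward; lengths in m; the calibration is good to about 2 mm. A picture is of the moment at which its call begins. camera_model takes no time and is no camera call.
- arm.close_job(): hands the job in; it is judged then, once.
The state is a dict: "time": time; "q": joint angles; "joint_velocities": joint speeds; "effort": joint torques, N m; "position": TCP position; "tool_rot": TCP orientation; "force": force on the tool from outside, world axes, zero at the start; "torque": the same for the moment, N m; "finger_gap": opening from 0.0 (shut) to 1.0 (fully open); "grip_force": force on a finger pad.
Only numpy, scipy, OpenCV 4.12 (cv2) and the standard library are available. Lean on these libraries where they do the work, as an engineer would, in place of code of your own. Each camera call takes 0.05 s, during which the arm holds its last target. There are 200 camera calls.

### The job

Secure the coiled bamboo ring on the jig board: take the hold-down clamp out of its wooden rest, lower its hammer head into the strut's slot level with the middle of the ring until its flange sits on the strut, and let go of it with its arm still lying along the slot. Then swing its arm a quarter turn towards the side where the ring lies, so that the head is crosswise under the lips and the toe is over the ring's rim. Leave the ring and the lacquer box where they are.

Things in the scene. Friction and masses are not known exactly. Their poses are not given: they have to be found in the camera images.
- clamp: Loose one-piece hold-down clamp, 0.22 kg, upright in the rest. Origin: centre of the hammer head's underside; z up, x along the red arm to the toe. Heights above the origin (mm): steel head 0-9 (28 along x, 12 along y; lowest 3 mm is 25 x 9), neck dia 12 9-17, round flange dia 34 17-22, red arm 24-34 (18 wide, x=-11 to 59), yellow grip 34-74. In the slot only its weight resists turning.
- grip (a point): Centre of the clamp's yellow square grip, on the clamp's axis 59 mm above its origin. The grip is 22 x 22 mm, 40 mm tall, its sides parallel to the clamp's x and y; it starts right on top of the arm.
- toe (a point): Centre of the underside of the clamp's black rubber toe pad (12 mm dia), which hangs under the arm 50 mm along the clamp's x, 20 mm above its origin.
- jig: Fixed black board 270 (x) x 330 (y) x 12 mm with a steel strut along its middle, on the table. Origin: centre of the board's underside; x along the strut, z up. The strut is 260 long, 42 wide, 25 high; its top is 37 mm above the origin.
- slot (a point): Middle of the slot's mouth, at the strut's top, 37 mm above the table. The slot runs the strut's full length, 16 mm wide between lips 5 mm thick; the channel below is 37 wide, 17 deep. When the clamp's flange sits on the lips, its origin is 17 mm below this level (20 mm above the table), the head hangs 3 mm below the lips and is free to turn, and the arm spans 44 to 54 mm above the table.
- ring: Loose flat ring of coiled pale bamboo, outer diameter 120, inner 70, height 24 mm, 0.2 kg, lying on the jig board on one side of the strut (jig's +y or -y; it varies), its centre about 100 mm from the slot's centreline. Origin: centre of its underside, 12 mm above the table.
- rest: Fixed wooden rest block 80 (x) x 60 (y) x 30 mm, origin: centre of its underside. A slot 36 x 17 mm along its x goes through it; the clamp's head hangs in it, the flange on its top, the clamp's origin 13 mm above the table. Lift the clamp at least 20 mm to clear it.
- lacquer_box: Bystander: loose red round lacquer box, diameter 60, height 30 mm, on the jig board on the other side of the strut from the ring. Origin: centre of its underside.
- strips: Bystander: fixed low board with bamboo strips on it, 150 x 70 x 12 mm, on the side opposite the rest. Origin: centre of its underside.
Not all that is in view belongs to the job. What is shaped like the clamp but blue is not meant.

How it is judged:
By the outcome, as a careful person would: the job done as asked, in the order asked, and still so for the second after the job is handed in, with the robot touching nothing.
It also fails if it takes over 64 s, if anything falls off the work surface, if the arm or the gripper's body presses on something with over 40 N, if the wrist force passes 120 N, or if a joint passes its speed limit or range.

## Working session

There is one attempt and no reset: what is moved stays moved. The work goes in short steps, Python scripts to look and compute and a tool call to move; the robot and the scene stay as the last step left them, time stands still between calls to the robot, and variables do not carry over. Pictures are saved under pics/ and viewed, at most 10 in all, crops included, and the job is handed in when it is done.

Besides the shell and the picture viewer there is one more tool, called after "Emit:" as name(argument=value, ...) on one line, values as JSON. move_arm: Moves the arm, as the interface text tells. Its arguments: {"type":"object","properties":{"motion":{"type":"array","items":{"type":"array"}}},"required":["motion"]}

```bash
mkdir -p pics; cat > h.py <<'E'
import numpy as np, cv2
from workcell import arm
def snap(n):
    p,d=arm.read_camera(n); np.savez(f'{n}.npz',p=p,d=d); return p,d
def world(n,pts,z=None):
    """pixels->world; by depth (median 3x3) or on plane z"""
    m=arm.camera_model(n); d=np.load(f'{n}.npz')['d']; T=np.linalg.inv(m['extrinsics'])
    K=np.array(m['K']);D=np.array(m['distortion'])
    u=cv2.undistortPoints(np.float32(pts).reshape(-1,1,2),K,D)[:,0]
    o=[]
    for (c,r),(a,b) in zip(pts,u):
        ray=T[:3,:3]@[a,b,1]
        if z is None:
            w=d[int(r)-1:int(r)+2,int(c)-1:int(c)+2]; s=np.median(w[w>0]) if (w>0).any() else np.nan
        else: s=(z-T[2,3])/ray[2]
        o.append(T[:3,3]+s*ray)
    return np.array(o)
def save(p,f,box=None,k=1):
    if box: c0,r0,c1,r1=box; p=p[r0:r1,c0:c1]
    cv2.imwrite(f'pics/{f}.png',cv2.resize(p[:,:,::-1],None,fx=k,fy=k,interpolation=cv2.INTER_CUBIC))
E
python3 - <<'E'
from h import *
np.set_printoptions(precision=3,suppress=True)
for n in('top','scene'):
    p,d=snap(n); save(p,n+'1'); m=arm.camera_model(n); print(np.linalg.inv(m['extrinsics']),m['K'][0])
s=arm.read_state(); print(s['time'],s['position'],s['tool_rot'],s['finger_gap'])
E
```

```text
[[-0.027 -0.998  0.059  0.407]
 [-1.     0.028  0.012  0.052]
 [-0.014 -0.059 -0.998  1.192]
 [ 0.     0.     0.     1.   ]] [424.801   0.    321.75 ]
[[-0.844  0.426 -0.327  0.884]
 [ 0.537  0.65  -0.538  0.732]
 [-0.016 -0.629 -0.777  1.038]
 [ 0.     0.     0.     1.   ]] [510.164   0.    319.808]
0.1 [0.132 0.559 0.211] [[-0.973  0.23  -0.001]
 [ 0.23   0.973 -0.001]
 [ 0.    -0.002 -1.   ]] 1.001491583992945
```

View pics/top1.png

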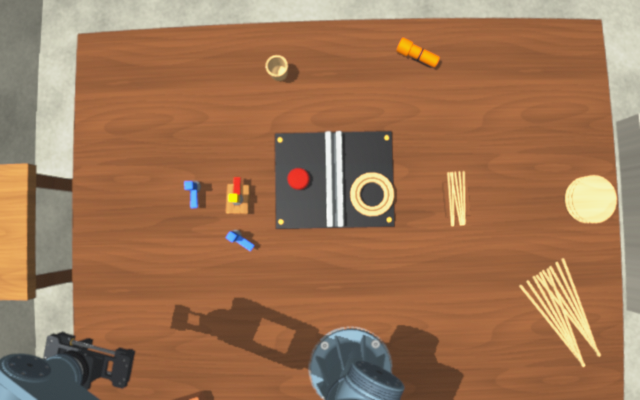

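View pics/scene1.png

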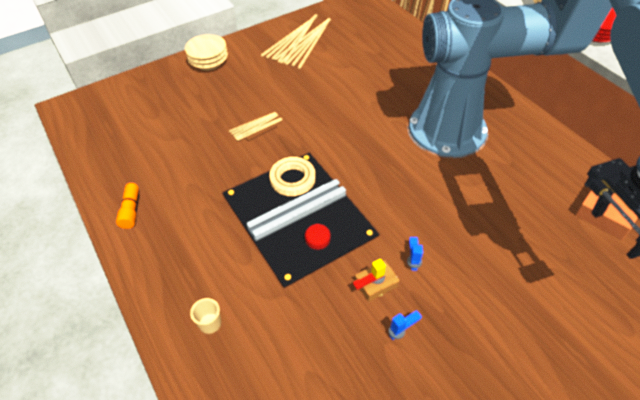

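The red-armed, yellow-gripped clamp stands in the wooden rest at top (235,196) and scene (377,272). The two blue look-alikes at top (193,193) and (240,240) aren't meant. The ring is at top (372,194) on the strut's right (-y), and the lacquer box is at (298,178). I'll confirm this in an enlarged crop.

```bash
python3 - <<'E'
from h import *
p=np.load('top.npz')['p'];save(p,'top_rest',(205,165,270,225),10)
save(p,'top_jig',(265,120,405,240),5)
E
```

```text
(no output)
```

View pics/top_rest.png

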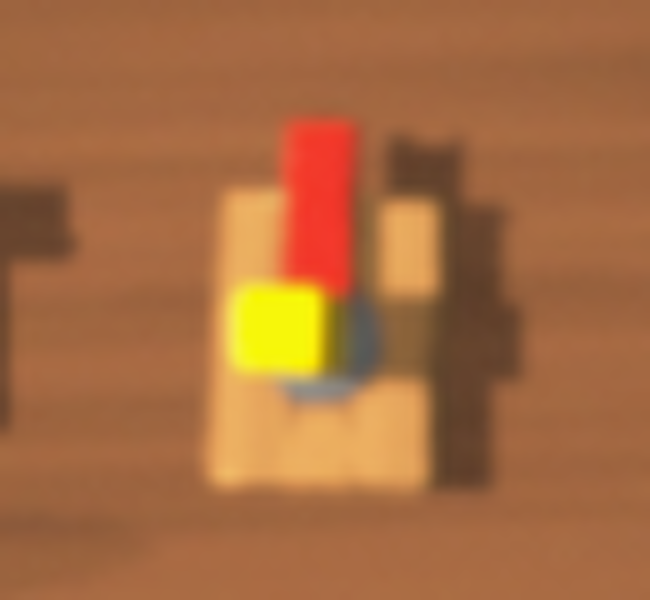

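View pics/top_jig.png

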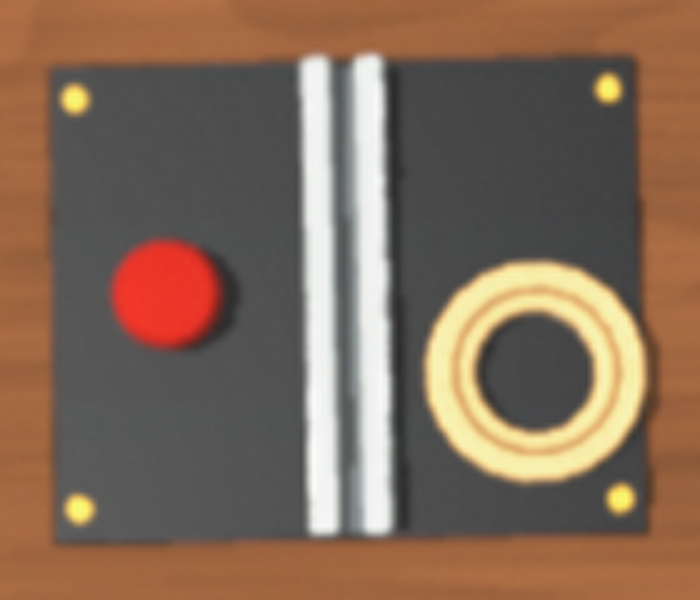

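The crops confirm the red and yellow clamp: grip top at (279,330)/10 and arm pointing image-up (+x). The slot's midline runs from (341,60)/5 to (351,530)/5, and the ring's centre is at (536,371)/5. I'll convert these next.

```bash
python3 - <<'E'
from h import *
np.set_printoptions(precision=4,suppress=True)
A=lambda L:[(205+(x+.5)/10-.5,165+(y+.5)/10-.5) for x,y in L]
J=lambda L:[(265+(x+.5)/5-.5,120+(y+.5)/5-.5) for x,y in L]
g=A([(279,330),(233,330),(325,330),(279,285),(279,374)])
print('grip top z.087',world('top',g,.087)); print('depth',world('top',g[:1]))
a=world('top',A([(290,120),(357,122),(287,285),(352,290)]),.047);print('arm',a)
f=(a[0]+a[1]-a[2]-a[3])/2;print('armyaw',np.degrees(np.arctan2(f[1],f[0])))
r=world('top',A([(220,187),(210,488),(430,490),(441,200)]),.030);print('rest',r,r.mean(0))
s=world('top',J([(341.5,58),(351,532)]),.037);f=s[0]-s[1];print('slot',s,np.linalg.norm(f),np.degrees(np.arctan2(f[1],f[0])))
print('ring',world('top',J([(536,371.5)]),.036),world('top',J([(424,371),(648,371)]),.036))
print('ringdepth',world('top',J([(450,371)])))
b=world('top',J([(51,66),(636,57),(648,533),(53,543)]),.012);print('board',b,b.mean(0))
print('box',world('top',J([(165,294)]),.042))
# depth-based grip points in scene camera
p=np.load('scene.npz')['p'].astype(int)
m=(p[...,0]>180)&(p[...,1]>170)&(p[...,2]<90);m[:255]=0;m[285:]=0;m[:,:365]=0;m[:,392:]=0
ys,xs=np.nonzero(m);w=world('scene',list(zip(xs,ys)));t=w[w[:,2]>.082];print('scene grip',len(t),t.mean(0),w.max(0),w.min(0))
E
```

```text
grip top z.087 [[0.4777 0.2996 0.087 ]
 [0.478  0.3118 0.087 ]
 [0.4774 0.2874 0.087 ]
 [0.4895 0.2994 0.087 ]
 [0.4661 0.2997 0.087 ]]
depth [[0.4778 0.2998 0.0859]]
arm [[0.5375 0.3047 0.047 ]
 [0.5364 0.2863 0.047 ]
 [0.4924 0.3062 0.047 ]
 [0.4906 0.2883 0.047 ]]
armyaw -2.1947753323961496
rest [[0.5214 0.3283 0.03  ]
 [0.4383 0.3322 0.03  ]
 [0.4361 0.2711 0.03  ]
 [0.516  0.2667 0.03  ]] [0.478  0.2996 0.03  ]
slot [[0.6562 0.0303 0.037 ]
 [0.3958 0.0327 0.037 ]] 0.26038330216692784 -0.5127908543590232
ring [[ 0.4803 -0.0707  0.036 ]] [[ 0.4823 -0.0096  0.036 ]
 [ 0.4789 -0.1319  0.036 ]]
ringdepth [[ 0.4819 -0.0238  0.0356]]
board [[ 0.6621  0.1937  0.012 ]
 [ 0.6576 -0.1359  0.012 ]
 [ 0.3904 -0.1324  0.012 ]
 [ 0.3938  0.1979  0.012 ]] [0.526  0.0308 0.012 ]
box [[0.5278 0.1302 0.042 ]]
scene grip 100 [0.4799 0.3015 0.0874] [0.4964 0.3308 0.0901] [0.4286 0.2491 0.0004]
```

The measurements agree with the given sizes: the grip is about 24 mm wide, the strut 260 mm long, the ring 122 mm across, and the board 330 x 268 mm. The clamp is at (0.478, 0.300) with yaw about -2.5°. The slot target is about (0.4815, 0.032) with yaw about -0.7°, and the ring lies on the -y side. First move: above the clamp.

```bash
cat >> h.py <<'E'
from scipy.spatial.transform import Rotation as Ro
def go(x,y,z,yaw):
    """print tool-frame shift/turn to TCP at x,y,z, pointing down, tool x axis at yaw deg"""
    s=arm.read_state();R=np.array(s['tool_rot']);a=np.radians(yaw)
    G=np.array([[np.cos(a),np.sin(a),0],[np.sin(a),-np.cos(a),0],[0,0,-1]])
    print('t',round(s['time'],2),'p',np.round(s['position'],4),'F',np.round(s['force'],1),'gap',round(s['finger_gap'],3),'grip',s['grip_force'])
    print('shift',np.round(R.T@(np.array([x,y,z])-s['position']),4),'turn',np.round(Ro.from_matrix(R.T@G).as_rotvec(),4))
E
python3 -c "
from h import *
go(.478,.2997,.12,177.5)"
```

```text
t 0.1 p [0.1319 0.5592 0.2106] F [-0.  -0.1 -0.4] gap 1.001 grip 0.0
shift [-0.3965 -0.1729  0.0908] turn [-0.0015 -0.0005 -0.1882]
```

Emit:
move_arm(motion=[[[-0.05,-0.022,0.012],[0,0,-0.024],0],[[-0.1,-0.043,0.023],[0,0,-0.047],0],[[-0.15,-0.065,0.034],[0,0,-0.07],0],[[-0.2,-0.087,0.046],[0,0,-0.094],0],[[-0.25,-0.109,0.057],[0,0,-0.118],0],[[-0.3,-0.131,0.068],[0,0,-0.142],0],[[-0.35,-0.153,0.08],[0,0,-0.165],0],[[-0.3965,-0.173,0.091],[-0.0015,-0.0005,-0.188],0]])

```text
time: 1.1
position: [0.4793, 0.2987, 0.1197]
tool_rot: [[-0.999, 0.044, 0.0], [0.044, 0.999, 0.001], [-0.0, 0.001, -1.0]]
force: [0.0, 0.2, -0.3]
finger_gap: 0.996
grip_force: 0.0
```

```bash
python3 -c "
from h import *
go(.478,.2997,.054,177.5)"
```

```text
t 1.1 p [0.4793 0.2987 0.1197] F [ 0.   0.2 -0.3] gap 0.996 grip 0.0
shift [0.0014 0.0009 0.0657] turn [0.0013 0.0001 0.0001]
```

Emit:
move_arm(motion=[[[0,0,0.015],[0,0,0],0],[[0,0,0.03],[0,0,0],0],[[0,0,0.045],[0,0,0],0],[[0,0,0.06],[0,0,0],0],[[0,0,0.066],[0,0,0],0],[[0,0,0.066],[0,0,0],0],[[0,0,0.066],[0,0,0],0]])

```text
time: 1.98
position: [0.4787, 0.3006, 0.055]
tool_rot: [[-0.999, 0.044, 0.002], [0.044, 0.999, 0.002], [-0.002, 0.002, -1.0]]
force: [0.8, 0.2, -0.2]
finger_gap: 0.997
grip_force: 0.0
```

Emit:
move_arm(motion=[[[0,0,0],[0,0,0],255],[[0,0,0],[0,0,0],255],[[0,0,0],[0,0,0],255],[[0,0,0],[0,0,0],255],[[0,0,0],[0,0,0],255],[[0,0,0],[0,0,0],255],[[0,0,0],[0,0,0],255],[[0,0,0],[0,0,0],255]])

```text
time: 2.98
position: [0.4782, 0.3003, 0.0544]
tool_rot: [[-0.999, 0.044, 0.001], [0.044, 0.999, 0.001], [-0.001, 0.001, -1.0]]
force: [0.5, 0.8, 0.2]
finger_gap: 0.244
grip_force: 29.9
```

```bash
python3 -c "
from h import *
go(.478,.2997,.13,177.5)"
```

```text
t 2.98 p [0.4782 0.3003 0.0544] F [0.5 0.8 0.2] gap 0.244 grip 29.925542771816254
shift [ 0.0002 -0.0005 -0.0756] turn [ 0.0015  0.0005 -0.0001]
```

Emit:
move_arm(motion=[[[0,0,-0.008],[0,0,0],255],[[0,0,-0.018],[0,0,0],255],[[0,0,-0.03],[0,0,0],255],[[0,0,-0.045],[0,0,0],255],[[0,0,-0.06],[0,0,0],255],[[0,0,-0.075],[0,0,0],255],[[0,0,-0.075],[0,0,0],255]])

```text
time: 3.85
position: [0.4794, 0.3006, 0.1314]
tool_rot: [[-0.999, 0.044, 0.004], [0.044, 0.999, 0.003], [-0.004, 0.003, -1.0]]
force: [-1.1, 0.1, -2.4]
finger_gap: 0.243
grip_force: 29.9
```

```bash
python3 -c "
from h import *
go(.4815,.0320,.13,179.3)
p,d=snap('top');save(p,'held',(180,130,300,220),6)"
```

```text
t 3.85 p [0.4794 0.3006 0.1314] F [-1.1  0.1 -2.4] gap 0.243 grip 29.926541447639465
shift [-0.0138 -0.2683  0.0007] turn [ 0.0027  0.0038 -0.0316]
```

Emit:
move_arm(motion=[[[-0.001,-0.02,0],[0,0,-0.003],255],[[-0.003,-0.06,0],[0.001,0.001,-0.007],255],[[-0.005,-0.105,0],[0.001,0.001,-0.012],255],[[-0.008,-0.15,0],[0.001,0.001,-0.018],255],[[-0.01,-0.195,0],[0.002,0.002,-0.023],255],[[-0.012,-0.235,0],[0.002,0.002,-0.028],255],[[-0.0135,-0.26,0],[0.002,0.002,-0.031],255],[[-0.0138,-0.2683,0],[0.002,0.003,-0.0316],255]])

```text
time: 4.9
position: [0.4798, 0.0304, 0.1285]
tool_rot: [[-1.0, 0.014, -0.003], [0.014, 1.0, -0.0], [0.003, -0.0, -1.0]]
force: [-0.7, -0.1, -2.9]
finger_gap: 0.242
grip_force: 29.9
```

Emit:
move_arm(motion=[[[0,0,0],[0,0,0],255],[[0,0,0],[0,0,0],255],[[0,0,0],[0,0,0],255]])

```text
time: 5.28
position: [0.4802, 0.0324, 0.129]
tool_rot: [[-1.0, 0.011, -0.003], [0.011, 1.0, -0.0], [0.003, -0.0, -1.0]]
force: [0.1, 1.1, -2.4]
finger_gap: 0.241
grip_force: 29.9
```

```bash
python3 -c "
from h import *
go(.4815,.0320,.09,179.3)
p,d=snap('scene');save(p,'held2',(220,120,400,260),4)"
```

```text
t 5.28 p [0.4802 0.0324 0.129 ] F [ 0.1  1.1 -2.4] gap 0.241 grip 29.92645025253296
shift [-0.0014 -0.0004  0.039 ] turn [-0.0004 -0.0025  0.0014]
```

View pics/held2.png

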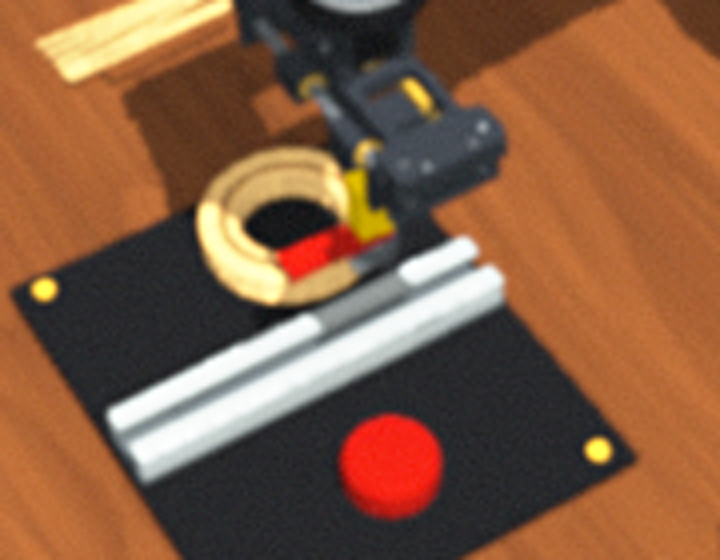

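The clamp is held upright with its arm along the slot (arm at about (320,250) in the crop). The ring and box are undisturbed. Descending to just above the lips.

Emit:
move_arm(motion=[[[-0.001,0,0.012],[0,-0.002,0.001],255],[[-0.001,0,0.025],[0,-0.002,0.001],255],[[-0.001,0,0.036],[0,-0.002,0.001],255],[[-0.001,0,0.044],[0,-0.002,0.001],255],[[-0.001,0,0.044],[0,-0.002,0.001],255],[[-0.001,0,0.044],[0,-0.002,0.001],255],[[-0.001,0,0.044],[0,-0.002,0.001],255]])

```text
time: 6.2
position: [0.4816, 0.0314, 0.0855]
tool_rot: [[-1.0, 0.013, 0.001], [0.013, 1.0, -0.001], [-0.001, -0.001, -1.0]]
force: [0.5, 0.9, -2.5]
finger_gap: 0.24
grip_force: 29.9
```

```bash
python3 -c "
from h import *
go(.4815,.0320,.0614,179.3)
p,d=snap('top');save(p,'low',(290,150,400,230),7)
p,d=snap('scene');save(p,'low2',(250,150,360,230),7)"
```

```text
t 6.2 p [0.4816 0.0314 0.0855] F [ 0.5  0.9 -2.5] gap 0.24 grip 29.926462769508362
shift [0.0001 0.0006 0.0241] turn [-0.0007  0.0006 -0.001 ]
```

View pics/low2.png

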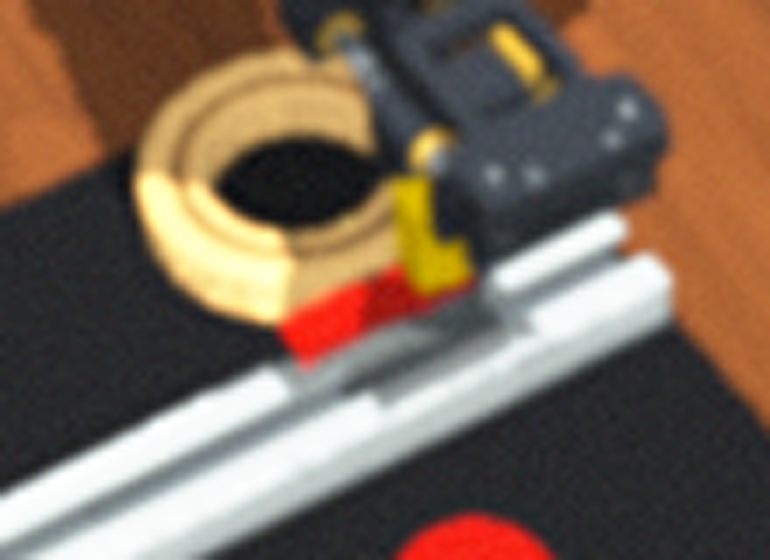

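The clamp hangs in line just above the slot (arm at about (340,315) in the crop). Easing it in.

Emit:
move_arm(motion=[[[0,0.0005,0.003],[0,0,0],255],[[0,0.0005,0.006],[0,0,0],255],[[0,0.0005,0.008],[0,0,0],255],[[0,0.0005,0.0095],[0,0,0],255],[[0,0.0005,0.011],[0,0,0],255],[[0,0.0005,0.011],[0,0,0],255]])

```text
time: 7.05
position: [0.4811, 0.032, 0.0739]
tool_rot: [[-1.0, 0.013, -0.001], [0.013, 1.0, -0.0], [0.001, -0.0, -1.0]]
force: [0.0, -0.1, -2.2]
finger_gap: 0.24
grip_force: 29.9
```

Emit:
move_arm(motion=[[[0,0,0.002],[0,0,0],255],[[0,0,0.004],[0,0,0],255],[[0,0,0.006],[0,0,0],255],[[0,0,0.008],[0,0,0],255],[[0,0,0.0095],[0,0,0],255],[[0,0,0.011],[0,0,0],255],[[0,0,0.011],[0,0,0],255]])

```text
time: 7.92
position: [0.4811, 0.032, 0.0629]
tool_rot: [[-1.0, 0.013, -0.001], [0.013, 1.0, -0.0], [0.001, -0.0, -1.0]]
force: [-0.4, -0.2, -1.9]
finger_gap: 0.242
grip_force: 29.9
```

Emit:
move_arm(motion=[[[0,0,0.0005],[0,0,0],255],[[0,0,0.001],[0,0,0],255],[[0,0,0.0015],[0,0,0],255],[[0,0,0.002],[0,0,0],255],[[0,0,0.002],[0,0,0],255]])

```text
time: 8.55
position: [0.4814, 0.032, 0.0614]
tool_rot: [[-1.0, 0.013, 0.0], [0.013, 1.0, -0.001], [-0.0, -0.001, -1.0]]
force: [-1.8, 0.3, 2.4]
finger_gap: 0.245
grip_force: 29.9
```

The flange is seated: the force changed sign at exactly the expected height. Letting go.

Emit:
move_arm(motion=[[[0,0,0],[0,0,0],60],[[0,0,0],[0,0,0],60],[[0,0,0],[0,0,0],60],[[0,0,0],[0,0,0],60],[[0,0,0],[0,0,0],60],[[0,0,0],[0,0,0],60],[[0,0,0],[0,0,0],60],[[0,0,0],[0,0,0],60]])

```text
time: 9.55
position: [0.4812, 0.032, 0.0611]
tool_rot: [[-1.0, 0.013, -0.0], [0.013, 1.0, -0.001], [0.0, -0.001, -1.0]]
force: [-0.9, 0.1, 0.0]
finger_gap: 0.766
grip_force: 0.0
```

```bash
python3 -c "
from h import *
go(.4815,.0320,.0614,179.3)
p,d=snap('scene');save(p,'rel',(250,150,360,230),7)"
```

```text
t 9.55 p [0.4812 0.032  0.0611] F [-0.9  0.1  0. ] gap 0.766 grip 0.0
shift [-0.0003  0.     -0.0003] turn [-0.0006 -0.0002 -0.001 ]
```

View pics/rel.png

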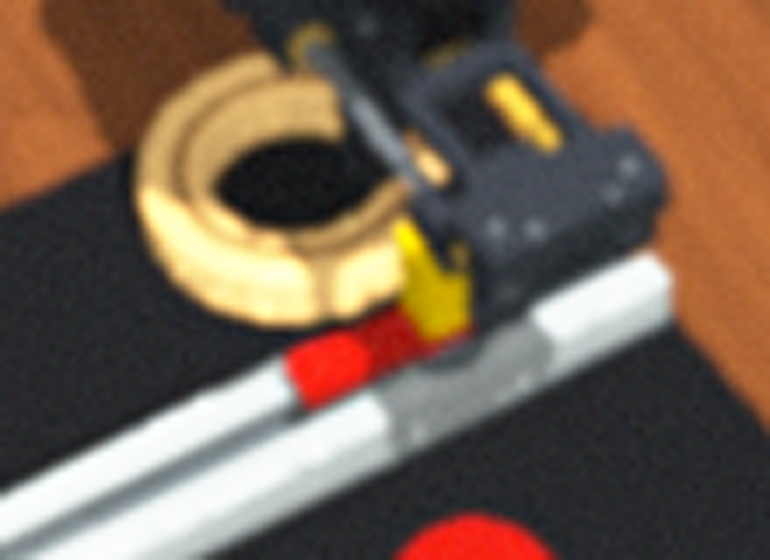

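It's seated with the arm along the slot, and it stays upright after release. Now I'll regrasp the grip and swing the arm clockwise towards -y (+z turn of the tool).

Emit:
move_arm(motion=[[[0,0,-0.0005],[0,0,0],255],[[0,0,-0.0005],[0,0,0],255],[[0,0,-0.0005],[0,0,0],255],[[0,0,-0.0005],[0,0,0],255],[[0,0,-0.0005],[0,0,0],255],[[0,0,-0.0005],[0,0,0],255],[[0,0,-0.0005],[0,0,0],255]])

```text
time: 10.48
position: [0.4811, 0.032, 0.0615]
tool_rot: [[-1.0, 0.013, -0.0], [0.013, 1.0, -0.001], [0.0, -0.001, -1.0]]
force: [0.1, 0.1, -0.7]
finger_gap: 0.245
grip_force: 30.0
```

Emit:
move_arm(motion=[[[0,0,0],[0,0,0.06],255],[[0,0,0],[0,0,0.16],255],[[0,0,0],[0,0,0.28],255],[[0,0,0],[0,0,0.4],255],[[0,0,0],[0,0,0.52],255],[[0,0,0],[0,0,0.64],255],[[0,0,0],[0,0,0.74],255],[[0,0,0],[0,0,0.8],255]])

```text
time: 11.48
position: [0.4812, 0.032, 0.0615]
tool_rot: [[-0.685, 0.728, -0.0], [0.728, 0.685, -0.001], [-0.0, -0.001, -1.0]]
force: [0.6, 0.7, 0.5]
finger_gap: 0.242
grip_force: 30.0
```

```bash
python3 -c "
from h import *
go(.4813,.0320,.0612,89.3)"
```

```text
t 11.47 p [0.4812 0.032  0.0615] F [0.6 0.7 0.5] gap 0.242 grip 29.96399223804474
shift [-0.0001  0.0001  0.0003] turn [-5.000e-04  4.000e-04  7.674e-01]
```

Emit:
move_arm(motion=[[[0,0,0],[0,0,0.06],255],[[0,0,0],[0,0,0.16],255],[[0,0,0],[0,0,0.28],255],[[0,0,0],[0,0,0.4],255],[[0,0,0],[0,0,0.52],255],[[0,0,0],[0,0,0.64],255],[[0,0,0],[0,0,0.73],255],[[0,0,0],[0,0,0.767],255]])

```text
time: 12.48
position: [0.4812, 0.0319, 0.0615]
tool_rot: [[0.01, 1.0, -0.0], [1.0, -0.01, -0.001], [-0.001, -0.0, -1.0]]
force: [-0.8, -0.3, -0.6]
finger_gap: 0.244
grip_force: 30.0
```

Emit:
move_arm(motion=[[[0,0,0],[0,0,0],255],[[0,0,0],[0,0,0],255],[[0,0,0],[0,0,0],255]])

```text
time: 12.85
position: [0.4812, 0.032, 0.0615]
tool_rot: [[0.009, 1.0, -0.0], [1.0, -0.009, -0.001], [-0.001, -0.0, -1.0]]
force: [0.2, -0.4, 0.3]
finger_gap: 0.241
grip_force: 30.0
```

Emit:
move_arm(motion=[[[0,0,0],[0,0,0],60],[[0,0,0],[0,0,0],60],[[0,0,0],[0,0,0],60],[[0,0,0],[0,0,0],60],[[0,0,0],[0,0,0],60],[[0,0,0],[0,0,0],60],[[0,0,0],[0,0,0],60]])

```text
time: 13.72
position: [0.4812, 0.032, 0.0615]
tool_rot: [[0.009, 1.0, -0.0], [1.0, -0.009, -0.001], [-0.001, -0.0, -1.0]]
force: [0.6, -0.0, -0.1]
finger_gap: 0.766
grip_force: 0.0
```

Emit:
move_arm(motion=[[[0,0,-0.015],[0,0,0],60],[[0,0,-0.03],[0,0,0],60],[[0,0,-0.06],[0,0,0],60],[[0,0,-0.1],[0,0,0],60],[[0,0,-0.14],[0,0,0],60],[[0,0.05,-0.15],[0,0,0],60],[[0.05,0.05,-0.15],[0,0,0],60],[[0.1,0.05,-0.15],[0,0,0],60]])

```text
time: 14.72
position: [0.533, 0.1323, 0.2131]
tool_rot: [[0.011, 1.0, 0.002], [1.0, -0.011, -0.0], [-0.0, 0.002, -1.0]]
force: [-0.3, -0.0, 0.4]
finger_gap: 0.761
grip_force: 0.0
```

Emit:
move_arm(motion=[[[0.06,0,0],[0,0,0],60],[[0.12,0,0],[0,0,0],60],[[0.18,0,0],[0,0,0],60],[[0.2,0,0],[0,0,0],60],[[0.2,0,0],[0,0,0],60]])

```text
time: 15.35
position: [0.5338, 0.3323, 0.212]
tool_rot: [[0.007, 1.0, 0.0], [1.0, -0.007, -0.001], [-0.001, 0.0, -1.0]]
force: [0.6, -0.9, 0.5]
finger_gap: 0.763
grip_force: 0.0
```

```bash
python3 -c "
from h import *
go(.4813,.0320,.0612,89.3)
p,d=snap('top');q,d=snap('scene')
a=cv2.resize(p[120:240,265:405],(700,600))[:, :];b=cv2.resize(q[140:260,230:370],(700,600))
save(np.hstack([cv2.resize(a,(400,343)),cv2.resize(b,(400,343))]),'end')"
```

```text
t 15.35 p [0.5338 0.3323 0.212 ] F [ 0.6 -0.9  0.5] gap 0.763 grip 0.0
shift [-0.3005 -0.0504  0.151 ] turn [0.0002 0.0007 0.005 ]
```

View pics/end.png

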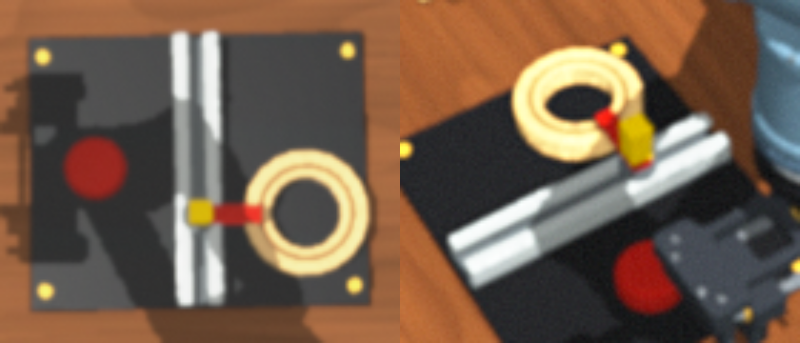

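The red arm is crosswise and points at the ring's middle, with the toe over the rim at (255,214). The ring and box haven't moved, and the gripper is clear. Handing in.

```bash
python3 -c "
from workcell import arm
print(arm.close_job())"
```

```text
the job is handed in; nothing more can be done
None
```

The clamp is seated in the slot level with the ring's middle, was let go along the slot, then swung a quarter turn so its toe is over the ring's rim; the ring and lacquer box look unmoved in the final pictures, and the job was handed in at about 15.5 s, with no verdict returned.

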